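# Blow a deburred cover clean into the extractor

## Robot

A 6-joint arm with a two-finger parallel gripper is mounted at the origin on a cart in front of the work surface, level with it; the furniture and walls round the work are solid. World frame = base frame: x ahead of the robot, y to its left, z up, the work surface at z = 0. Lengths are in m, angles in degrees, forces in N, time in s.
With the tool pointing down it reaches from about 0.35 to 0.875 m from the base axis. Payload 4.2 kg.
Tool frame: the origin (TCP) lies midway between the tips of the shut fingers; the grasp point (between the pads) lies 19 mm behind it; z points along the fingers, y is the line along which they close (so a half turn about z gives the same grasp; the last joint's range is limited). The gripper opens to 87 mm and grips with 3 to 60 N. Pads are 19 mm wide; open, the fingers measure 117 mm over their backs; the gripper's body (75 mm by 190 mm) begins 51 mm behind the grasp point.
Start: joints at [86.608, 22.042, 0.453, 0, -68.411, -14.817], TCP at [0.195, 0.594, 0.223] pointing down, gripper open.
Joint ranges: [-179.83, 179.83], [-69.29, 118.12], [-61.27, 80.66], [-181.25, 117.63], [-171.15, -9.14], [-177.46, 177.46]. Speed limits (degrees/s): [159.86, 159.86, 180, 180, 180, 180].

## Interface

Orientations are given as a 3x3 rotation matrix whose columns are the frame's x, y, z axes.
In Python, from station import * gives the robot as it stands. The module is installed in compiled form; this text tells all that it offers.
- The arm moves only by the tool servo_tool, never from a script. Its argument "deltas" is a list of rows, each an object of numbers: "tx", "ty", "tz": the shift along the tool's x, y, z in mm; "ax", "ay", "az": the turn, a rotation vector about the tool's x, y, z in rad; "claw": the finger opening in mm, from 0 to 87. In form: [{"tx": .., "ty": .., "tz": .., "ax": .., "ay": .., "az": .., "claw": ..}, ...]. A call has 1 to 12 rows; each row is the pose to reach, as a shift and turn from the pose commanded when the call began, along the tool's axes at that moment; what a row does not reach only later rows make up. A row lasts 1/12 s, in which the tool goes at most 41.7 mm and 7.16 degrees, less where a joint would pass 70% of its speed; a pose out of reach is approached as far as the arm can. A call with a gripper value outside its range is refused whole. The fingers move at their own pace and stop on an object; the grip force is fixed at half the most. Time passes only in rows, so rows that repeat a pose let the fingers close. It gives the time, the measured TCP pose, the force, the opening and the grip force at its end, in the units of the state.
- sense(): the state, without advancing time (a new reading comes with each control period).
- capture(name): name is "side" or "top" or "wrist"; returns the picture (420x560x3 uint8, blue, green, red); there is no depth.
- calibration(name): a dict with "fx", "fy", "cx", "cy" (pixels), "cam_to_world" (4x4, takes a point from camera to world coordinates); the wrist camera has in their place "hand_eye" (4x4, takes a point from camera to tool coordinates, whose origin is the TCP and whose axes are the flange's). Camera axes: x right, y down, z forward; pixel columns grow to the right and rows downward; lengths in m; the calibration is good to about 2 mm. The wrist camera is an equidistant fisheye: a pixel r from the principal point sees the ray r / f radians off the axis. A picture is of the moment at which its call begins: read the wrist's pose just before it. calibration takes no time and is no camera call.
- finish_job(): hands the job in; it is judged then, once.
Trained networks look in the newest picture that a camera, given by its name, has taken for a name from the list of things; names that differ only in an ending like _2 or _b are one class to them, and where a whole thing is asked for, a point or a joint stands for the part that bears it (a point fixed in the world has none). Each returns a list of dicts, best first, with "confidence" (0 to 1); they miss things now and then, are a little off and sometimes report something else, mostly with a low value. They report only what shows in the picture. A call takes as long as a camera call.
- recognise(label, camera): "xyz" ([x, y, z] in m, in the coordinates of the camera as it stood for that picture, good to about 4 mm: the middle of the surface that is visible of it).
- trace(label, camera): "mask" (420x560 bool, what is visible of it).
The state is a dict: "time_s": time; "joints": joint angles; "joint_velocities": joint speeds; "effort": joint torques, N m; "tcp_pos": TCP position; "ee_rot": TCP orientation; "wrist_force": force on the tool from outside, world axes, zero at the start; "moment": the same for the moment, N m; "gripper_width": opening from 0.0 (shut) to 1.0 (fully open); "gripper_force": force on a finger pad.
Only numpy, scipy, OpenCV 4.12 (cv2) and the standard library are available. Lean on these libraries where they do the work, as an engineer would, in place of code of your own. Each camera call takes 0.05 s, during which the arm holds its last target. There are 200 camera calls.

## Task

Clean the cover in the jig: first turn the extractor's speed knob clockwise to its end stop, so that the chips will be drawn off. Then lift the air duster from its rest and hold it steady for at least two seconds with the nozzle about 5 cm from the middle of the cover's low step, aimed at that spot and blowing along the step towards the extractor's intake, without touching the cover. Finally lay the duster back in its rest as it lay before, leaving the extractor at full speed and everything else where it is.

Things in the scene. Friction and masses are not known exactly. Their poses are not given: they have to be found in the camera images.
- jig: the fixed deburring jig: an aluminium plate 100x112 mm, top 12 mm above the table, with four steel corner blocks 7 mm high round the cover. Origin under its centre; the cover's step lies towards its -x, the extractor stands beyond its -y edge
- cover: the cover in the jig, loose in the nest (about 1.5 mm play): brown moulded block 59x74x32 mm. Origin under its centre, 12 mm above the table; x across it, y along it, z up. The part x > -11 mm is 32 mm high, the strip x < -11 mm is the low step, 18 mm wide, 10 mm high, running 74 mm along y. Must not be touched by the duster or shifted
- cover_step (a point): the spot to blow at: the middle of the low step's upper face, at [-20, 0, 10] mm in the cover's frame (22 mm above the table); axes are the cover's
- extractor: the fixed bench dust extractor: a grey box 100 mm (x) by 140 mm (y), its top 104 mm above the table, with a louvred intake in its -x face, which looks at the jig, and the speed knob in the middle of its top. Origin under its centre
- intake (a point): centre of the extractor's intake, 50 mm above the table, 4 mm in front of the louvres; axes are the extractor's
- speed_knob (a joint): angle of the extractor's speed knob, rad: 0 is the low end stop, 4.71 the full-speed end stop; grows clockwise seen from above; it starts 0.6 to 1.3 rad short of full, turns with light friction (0.03 N m) and stays where it is left
- knob_grip (a point): point on the knob's vertical axis at mid height of its bar grip, 124 mm above the table. The bar is 34 mm long, 13 mm wide, 18 mm high (its top 9 mm above this point), on a round skirt of 43 mm whose top is 7 mm or more below this point. The point's x axis runs along the bar towards the white pointer line, y across it; it turns with the knob
- duster: cordless air duster, about 0.34 kg, loose in its rest: flat-sided grey stick 36 mm wide, 40 mm high, x = -89 to +78 mm, with a black nozzle bent 30 degrees down in front; it blows by itself when off its rest. Origin: middle of the underside (26 mm above the table in the rest); x forward to the nozzle, z up. Grip it across its width at x -30 to +30 mm, between the saddles; it balances there
- nozzle_tip (a point): centre of the nozzle's mouth, at [127, 0, -9] mm in the duster's frame; the mouth piece is 9 mm across. The point's x axis is the direction of the air jet (30 degrees below the duster's x axis), y is the duster's y
- rest: the duster's fixed charging rest: black foot 150x74 mm, 10 mm high, two grey U-shaped saddles 14 mm long and 58 mm wide at x = -58 and +50 mm, their bottom 26 mm above the table, their flared cheeks reaching to 45 mm and leaving 3 mm free on each side of the duster. Origin under it on the table; the duster lies with its origin above this one, nozzle towards +x
- scraper: a deburring tool with a thin blue handle, 164 mm long, loose on the table; leave it alone
- gauge: a small steel snap gauge, 44x90x12 mm, loose on the table; leave it alone
- waiting_cover: another brown cover, 59x74x32 mm, waiting loose on the table beyond the jig; leave it alone

How it is judged:
By the outcome, as a careful person would: the job done as asked, in the order asked, and still so for the second after the job is handed in, with the robot touching nothing.
It also fails if it takes over 54 s, if anything falls off the work surface, if the arm or the gripper's body presses on something with over 40 N, if the wrist force passes 120 N, or if a joint passes its speed limit or range.

## Working session

There is one attempt and no reset: what is moved stays moved. The work goes in short steps, Python scripts to look and compute and a tool call to move; the robot and the scene stay as the last step left them, time stands still between calls to the robot, and variables do not carry over. Pictures are saved under pics/ and viewed, at most 10 in all, crops included, and the job is handed in when it is done.

Besides the shell and the picture viewer there is one more tool, called after "Emit:" as name([rows], argument=value, ...), one row to a line, values as JSON. servo_tool: Moves the arm, as the interface text tells. Its arguments: {"type":"object","properties":{"deltas":{"type":"array","items":{"type":"object","properties":{"tx":{"type":"number"},"ty":{"type":"number"},"tz":{"type":"number"},"ax":{"type":"number"},"ay":{"type":"number"},"az":{"type":"number"},"claw":{"type":"number"}}}}},"required":["deltas"]}

```bash
mkdir -p pics
python3 - <<'E'
from station import *
import cv2,numpy as np
np.set_printoptions(precision=4,suppress=True)
s=sense();print(s['time_s'],s['tcp_pos'],s['ee_rot'])
for n in("top","side"):
    im=capture(n);cv2.imwrite(f"pics/{n}0.png",im);c=calibration(n);M=np.array(c["cam_to_world"]);print(n,c['fx'],c['cx'],c['cy'],M)
    for l in("jig","cover","extractor","speed_knob","duster","nozzle_tip","rest","scraper","gauge"):
        for d in recognise(l,n)[:2]:
            p=M@np.r_[d['xyz'],1];print(l,round(d['confidence'],2),p[:3])
print(calibration("wrist"))
E
```

```text
0.0 [0.1951 0.5931 0.2215] [[ 0.9498 -0.3127 -0.0006]
 [-0.3127 -0.9498 -0.0021]
 [ 0.      0.0022 -1.    ]]
top 400.34324081532617 284.6560808250603 204.99225010100815 [[-0.0255 -0.9939  0.1074  0.433 ]
 [-0.999   0.0292  0.0336  0.1077]
 [-0.0365 -0.1064 -0.9936  0.9354]
 [ 0.      0.      0.      1.    ]]
jig 0.83 [0.4852 0.0843 0.0122]
cover 0.97 [0.4899 0.08   0.0412]
extractor 0.77 [ 0.4422 -0.027   0.1054]
speed_knob 0.58 [ 0.4426 -0.0288  0.1168]
duster 0.79 [0.4145 0.3227 0.0655]
duster 0.2 [0.4811 0.0834 0.011 ]
nozzle_tip 0.59 [0.4125 0.2268 0.0379]
rest 0.64 [0.4378 0.3288 0.0098]
rest 0.55 [ 0.4427 -0.0238  0.1071]
scraper 0.89 [0.698  0.0124 0.0122]
scraper 0.67 [0.4898 0.083  0.0406]
gauge 0.75 [ 0.6443 -0.1049  0.0129]
side 382.32604391269996 272.4789306996418 204.1721831205715 [[-0.9776 -0.1153  0.176   0.3829]
 [-0.2103  0.505  -0.8371  0.8269]
 [ 0.0076 -0.8554 -0.5179  0.552 ]
 [ 0.      0.      0.      1.    ]]
cover 0.57 [0.4844 0.0975 0.0298]
cover 0.52 [0.6303 0.0722 0.0238]
extractor 0.64 [0.4363 0.0136 0.0832]
extractor 0.17 [0.4856 0.098  0.0348]
speed_knob 0.56 [ 0.4395 -0.0196  0.1174]
duster 0.59 [0.413  0.3672 0.0671]
rest 0.97 [0.3989 0.3654 0.0082]
scraper 0.55 [0.4854 0.1024 0.0379]
scraper 0.52 [0.6912 0.0206 0.0076]
{'fx': 325.19226210127806, 'fy': 325.19226210127806, 'cx': 280.776163805919, 'cy': 209.07200465987086, 'hand_eye': array([[ 0.0007, -0.9561, -0.2932,  0.0819],
       [ 1.    ,  0.0005,  0.0006,  0.0013],
       [-0.0004, -0.2932,  0.9561, -0.1606],
       [ 0.    ,  0.    ,  0.    ,  1.    ]])}
```

View pics/top0.png

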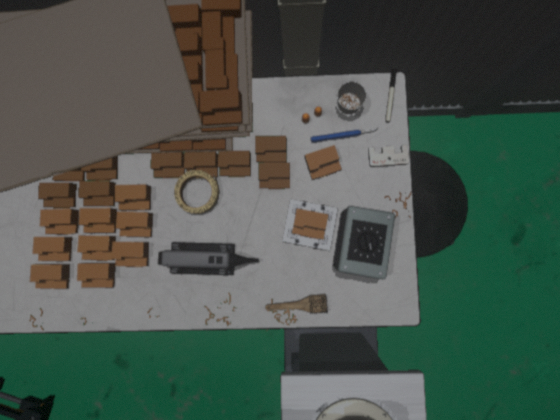

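View pics/side0.png

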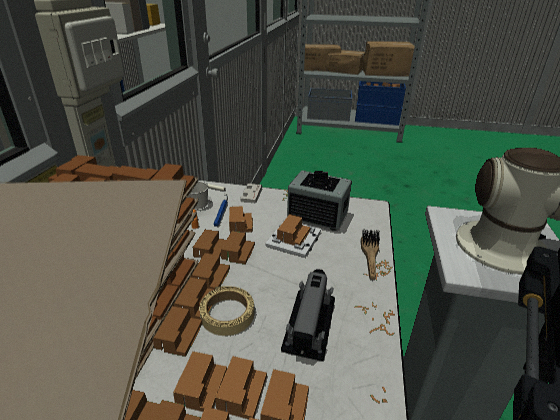

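The top view shows the jig and cover near (312,224), the extractor at (367,243) with its knob facing up, and the duster at (200,258) with its nozzle pointing right (world -y). The side view agrees. Next I'll move over the jig and extractor for a close look.

Emit:
servo_tool([
  {"tx": 100,"ty": 112,"tz": -60,"claw": 87},
  {"tx": 408,"ty": 455,"tz": -90,"claw": 87},
  {"tx": 408,"ty": 455,"tz": -90,"claw": 87},
  {"tx": 408,"ty": 455,"tz": -90,"claw": 87},
  {"tx": 408,"ty": 455,"tz": -90,"claw": 87},
  {"tx": 408,"ty": 455,"tz": -90,"claw": 87},
  {"tx": 408,"ty": 455,"tz": -90,"claw": 87},
  {"tx": 408,"ty": 455,"tz": -90,"claw": 87},
  {"tx": 408,"ty": 455,"tz": -90,"claw": 87},
  {"tx": 408,"ty": 455,"tz": -90,"claw": 87},
  {"tx": 408,"ty": 455,"tz": -90,"claw": 87},
  {"tx": 408,"ty": 455,"tz": -90,"claw": 87},
])

```text
schema error: expected keys tx, ty, tz, ax, ay, az, claw
```

```bash
cat > h.py <<'E'
from station import *
import cv2,numpy as np
from scipy.spatial.transform import Rotation as R
np.set_printoptions(precision=4,suppress=True)
def wcap(fn=None):
    s=sense();T=np.eye(4);T[:3,:3]=s['ee_rot'];T[:3,3]=s['tcp_pos'];c=calibration('wrist')
    im=capture('wrist')
    if fn: cv2.imwrite(fn,im)
    return im,T@np.array(c['hand_eye']),c
def wray(uv,c,M):
    uv=np.atleast_2d(uv).astype(float);d=(uv-[c['cx'],c['cy']])/[c['fx'],c['fy']];r=np.linalg.norm(d,axis=1,keepdims=True)
    v=np.c_[np.where(r>1e-9,np.sin(r)/np.maximum(r,1e-9),1)*d,np.cos(r)];return v@M[:3,:3].T
def pray(uv,c,M):
    uv=np.atleast_2d(uv).astype(float);return np.c_[(uv-[c['cx'],c['cy']])/[c['fx'],c['fy']],np.ones(len(uv))]@M[:3,:3].T
def atz(ray,M,z):return M[:3,3]+ray*((z-M[2,3])/ray[:,2:])
def rectify(im,c,M,z,x0,x1,y0,y1,mm=0.5):
    # plan view at height z: columns = -y (left=+y), rows = -x
    xs=np.arange(x1,x0,-mm/1000);ys=np.arange(y1,y0,-mm/1000)
    Y,X=np.meshgrid(ys,xs);P=np.stack([X,Y,np.full_like(X,z)],-1)-M[:3,3];p=P@M[:3,:3]
    th=np.arctan2(np.hypot(p[...,0],p[...,1]),p[...,2]);n=np.hypot(p[...,0],p[...,1])+1e-12
    u=c['cx']+c['fx']*th*p[...,0]/n;v=c['cy']+c['fy']*th*p[...,1]/n
    return cv2.remap(im,u.astype(np.float32),v.astype(np.float32),cv2.INTER_LINEAR)
def delta(pos,Rot):
    s=sense();R0=np.array(s['ee_rot']);d=R0.T@(np.array(pos)-s['tcp_pos'])*1000;return d,R.from_matrix(R0.T@Rot).as_rotvec()
def down(yaw): # tool x at yaw deg, z down
    a=np.radians(yaw);c,s=np.cos(a),np.sin(a);return np.array([[c,s,0],[s,-c,0],[0,0,-1.]])
E
python3 - <<'E'
from h import *
print(sense()['time_s'],sense()['tcp_pos'])
im,M,c=wcap('pics/w1.png')
print(M[:3,3])
for l in("cover","extractor","knob_grip","jig","duster"):
    for d in recognise(l,'wrist')[:2]: print(l,round(d['confidence'],2),(M@np.r_[d['xyz'],1])[:3])
E
```

```text
1.0 [0.1953 0.5937 0.2226]
[0.2726 0.5669 0.3832]
```

View pics/w1.png

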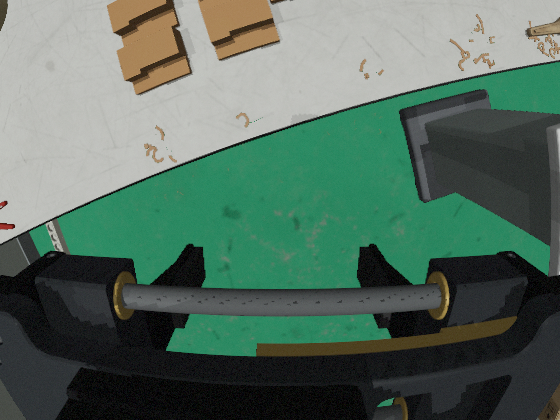

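The move was refused because every row needs all seven keys, so the view still shows the start pose (table edge, fingers at the bottom). I'll resend it with all of them.

Emit:
servo_tool([
  {"tx": 20,"ty": 22,"tz": -30,"ax": 0,"ay": 0,"az": 0,"claw": 87},
  {"tx": 408,"ty": 455,"tz": -90,"ax": 0,"ay": 0,"az": 0,"claw": 87},
  {"tx": 408,"ty": 455,"tz": -90,"ax": 0,"ay": 0,"az": 0,"claw": 87},
  {"tx": 408,"ty": 455,"tz": -90,"ax": 0,"ay": 0,"az": 0,"claw": 87},
  {"tx": 408,"ty": 455,"tz": -90,"ax": 0,"ay": 0,"az": 0,"claw": 87},
  {"tx": 408,"ty": 455,"tz": -90,"ax": 0,"ay": 0,"az": 0,"claw": 87},
  {"tx": 408,"ty": 455,"tz": -90,"ax": 0,"ay": 0,"az": 0,"claw": 87},
  {"tx": 408,"ty": 455,"tz": -90,"ax": 0,"ay": 0,"az": 0,"claw": 87},
  {"tx": 408,"ty": 455,"tz": -90,"ax": 0,"ay": 0,"az": 0,"claw": 87},
  {"tx": 408,"ty": 455,"tz": -90,"ax": 0,"ay": 0,"az": 0,"claw": 87},
  {"tx": 408,"ty": 455,"tz": -90,"ax": 0,"ay": 0,"az": 0,"claw": 87},
  {"tx": 408,"ty": 455,"tz": -90,"ax": 0,"ay": 0,"az": 0,"claw": 87},
])

```text
time_s: 2.3
tcp_pos: [0.3903, 0.1474, 0.3003]
ee_rot: [[0.95, -0.312, 0.001], [-0.312, -0.95, 0.001], [0.001, -0.001, -1.0]]
wrist_force: [1.3, 0.4, 1.2]
gripper_width: 1.0
gripper_force: 0.0
```

Run:
```python
from h import *
print(sense()['time_s'],sense()['tcp_pos'])
im,M,c=wcap('pics/w2.png')
print(M[:3,3])
for l in("cover","extractor","knob_grip","jig","duster"):
    for d in recognise(l,'wrist')[:2]: print(l,round(d['confidence'],2),(M@np.r_[d['xyz'],1])[:3])
print(sense()['tcp_pos'])
```

```text
2.3 [0.3903 0.1474 0.3003]
[0.4675 0.1205 0.4609]
cover 0.58 [0.49   0.0795 0.0411]
extractor 0.76 [ 0.4437 -0.0141  0.1033]
knob_grip 0.79 [ 0.4419 -0.0282  0.113 ]
jig 0.64 [0.4831 0.0841 0.007 ]
jig 0.63 [ 0.4426 -0.0272  0.1153]
duster 0.76 [0.4132 0.3069 0.0621]
[0.3899 0.1498 0.2994]
```

View pics/w2.png

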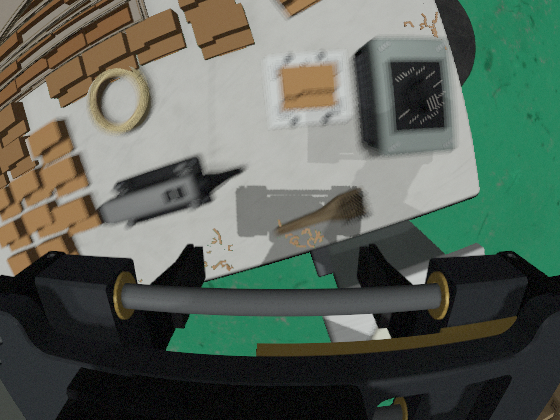

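All the parts show here: the extractor at (405,95), the cover at (308,87) and the duster at (165,190). The frame is motion-blurred, so I'll retake it at rest and build plan-view patches at each part's height.

Run:
```python
from h import *
im,M,c=wcap('pics/w3.png')
print(sense()['time_s'],sense()['tcp_pos'],M[:3,3])
def patch(z,cx,cy,w,h,mm,label):
    p=rectify(im,c,M,z,cx-h/2,cx+h/2,cy-w/2,cy+w/2,mm)
    step=0.02
    for k in np.arange(np.ceil((cx-h/2)/step)*step,cx+h/2,step):
        r=int((cx+h/2-k)/mm*1000);cv2.line(p,(0,r),(8,r),(0,0,255),1);cv2.putText(p,f"{k*1000:.0f}",(10,r+4),0,.33,(0,0,255),1)
    for k in np.arange(np.ceil((cy-w/2)/step)*step,cy+w/2,step):
        r=int((cy+w/2-k)/mm*1000);cv2.line(p,(r,0),(r,8),(255,0,0),1);cv2.putText(p,f"{k*1000:.0f}",(r-8,18),0,.33,(255,0,0),1)
    return p
a=patch(.133,.443,-.03,.13,.10,.333,'')
e=patch(.104,.443,-.03,.13,.17,.5,'')
b=patch(.022,.485,.085,.13,.13,.4,'')
d=patch(.066,.415,.32,.28,.1,.5,'')
H=np.zeros((600,800,3),np.uint8)
def put(p,r,q):H[r:r+p.shape[0],q:q+p.shape[1]]=p[:600-r,:800-q]
put(a,0,0);put(b,0,400);put(d,350,240);put(e[:300],301,0) if 0 else None
cv2.imwrite('pics/plan.png',H)
# mask rects
def rect(l,z):
    for m in trace(l,'wrist')[:1]:
        ct=max(cv2.findContours(m['mask'].astype(np.uint8),0,1)[0],key=cv2.contourArea)[:,0]
        P=atz(wray(ct,c,M),M,z)[:,:2]
        r=cv2.minAreaRect((P*1000).astype(np.float32));print(l,round(m['confidence'],2),r)
rect('cover',.044);rect('jig',.012);rect('extractor',.104);rect('duster',.066);rect('knob_grip',.133);rect('rest',.01)
cv2.imwrite('pics/big.png',cv2.resize(im[0:260,100:480],None,fx=2,fy=2))
```

```text
2.65 [0.3898 0.1502 0.2993] [0.4673 0.123  0.46  ]
cover 0.66 ((591.6759643554688, 61.48601531982422), (58.558380126953125, 25.929847717285156), 73.07451629638672)
jig 0.55 ((486.33502197265625, 81.69039916992188), (113.00431823730469, 102.6158676147461), 76.73885345458984)
extractor 0.91 ((444.9389343261719, -18.44891357421875), (124.13925170898438, 138.44622802734375), 78.27542877197266)
duster 0.9 ((417.2530822753906, 302.0160217285156), (220.93997192382812, 40.085018157958984), 87.7440414428711)
knob_grip 0.92 ((443.8358459472656, -20.5278263092041), (37.859500885009766, 36.47934341430664), 78.0103988647461)
rest 0.86 ((442.2421569824219, 331.3160705566406), (154.3350830078125, 26.3461856842041), 85.39704895019531)
```

View pics/plan.png

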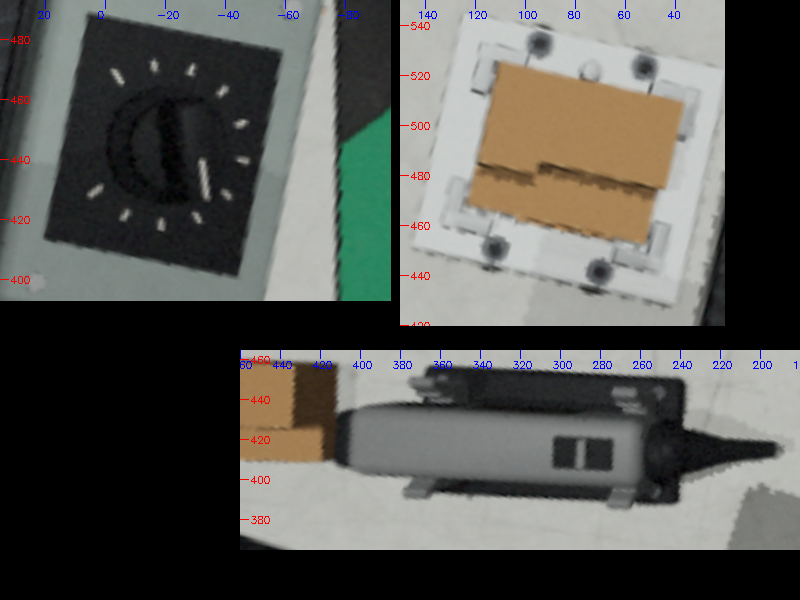

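The plan patches show the cover's step edge running about 11.7° off world y, with the outer edge from (468,205) to (645,243). The duster lies along world y with its nozzle near y=195 mm. The knob's white pointer is around (205,180), and I'll go closer to read its angle.

Emit:
servo_tool([
  {"tx": 105,"ty": 153,"tz": 89,"ax": 0,"ay": 0,"az": 0,"claw": 60},
  {"tx": 105,"ty": 153,"tz": 89,"ax": 0,"ay": 0,"az": 0,"claw": 60},
  {"tx": 105,"ty": 153,"tz": 89,"ax": 0,"ay": 0,"az": 0,"claw": 60},
  {"tx": 105,"ty": 153,"tz": 89,"ax": 0,"ay": 0,"az": 0,"claw": 60},
  {"tx": 105,"ty": 153,"tz": 89,"ax": 0,"ay": 0,"az": 0,"claw": 60},
  {"tx": 105,"ty": 153,"tz": 89,"ax": 0,"ay": 0,"az": 0,"claw": 60},
  {"tx": 105,"ty": 153,"tz": 89,"ax": 0,"ay": 0,"az": 0,"claw": 60},
  {"tx": 105,"ty": 153,"tz": 89,"ax": 0,"ay": 0,"az": 0,"claw": 60},
])

```text
time_s: 3.62
tcp_pos: [0.4424, -0.0286, 0.2107]
ee_rot: [[0.95, -0.313, 0.0], [-0.313, -0.95, -0.0], [0.0, -0.0, -1.0]]
wrist_force: [-0.1, -0.7, 1.0]
gripper_width: 0.694
gripper_force: 0.0
```

Run:
```python
from h import *
im,M,c=wcap('pics/w4.png');s=sense()
print(s['time_s'],s['tcp_pos'],s['joints'],M[:3,3])
for d in recognise('knob_grip','wrist')[:2]: print(round(d['confidence'],2),(M@np.r_[d['xyz'],1])[:3])
a=rectify(im,c,M,.133,.407,.477,-.068,.012,.2)
b=rectify(im,c,M,.117,.407,.477,-.068,.012,.2)
f=lambda p:cv2.convertScaleAbs(p,alpha=2.2,beta=20)
H=np.hstack([f(a),f(b)]) 
m=trace('knob_grip','wrist')
if m:
    k=m[0]['mask'].astype(np.uint8);ct=max(cv2.findContours(k,0,1)[0],key=cv2.contourArea)[:,0]
    print(cv2.minAreaRect((atz(wray(ct,c,M),M,.118)[:,:2]*1000).astype(np.float32)))
cv2.imwrite('pics/knob.png',H);print(H.shape)
```

```text
3.6667 [ 0.4426 -0.028   0.2111] [ 17.5103   4.5869 -24.6671   0.0105 -60.6626  54.3515] [ 0.5197 -0.0554  0.3714]
0.62 [ 0.4463 -0.0342  0.1137]
0.29 [ 0.4572 -0.0313  0.103 ]
((445.8843994140625, -33.42708969116211), (41.453147888183594, 41.03636169433594), 40.50872039794922)
(350, 800, 3)
```

View pics/knob.png

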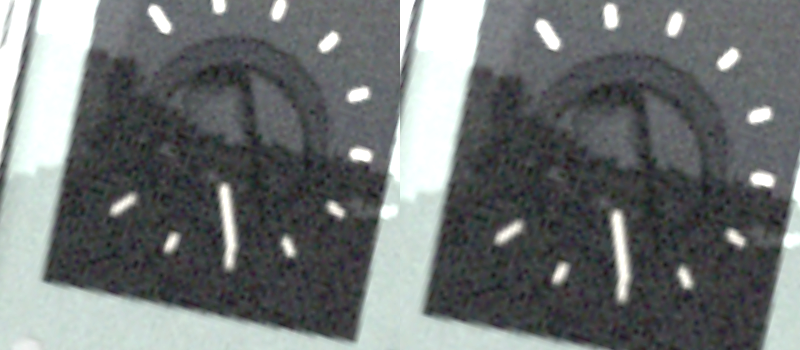

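The pointer shows at (225,185) to (230,240), pointing roughly world -x. Its end overlaps a dial tick at (230,265), and the full-speed tick is at (122,205). I'll fit the tick circle to get the axis and the pointer angle.

Run:
```python
from h import *
from scipy.optimize import least_squares
im=cv2.imread('pics/w4.png');c=calibration('wrist');s=sense();T=np.eye(4);T[:3,:3]=s['ee_rot'];T[:3,3]=s['tcp_pos'];M=T@np.array(c['hand_eye'])
p=rectify(im,c,M,.105,.39,.50,-.09,.03,.2)
g=cv2.cvtColor(p,6);b=(g>120).astype(np.uint8)
n,l,st,ce=cv2.connectedComponentsWithStats(b)
Q=[]
for i in range(1,n):
    if 40<st[i,4]<900:
        x=.5-ce[i,1]*.0002;y=.03-ce[i,0]*.0002;Q.append((x,y,st[i,4]));
        if st[i,4]>150:
            pts=np.argwhere(l==i);d=cv2.fitLine(pts[:,::-1].astype(np.float32),2,0,.01,.01).ravel();print('long',x,y,st[i,4],st[i,2:4],d[:2])
Q=np.array(Q);print(Q)
sel=Q[(np.hypot(Q[:,0]-.444,Q[:,1]+.032)<.038)&(np.hypot(Q[:,0]-.444,Q[:,1]+.032)>.02)]
f=lambda v:np.hypot(sel[:,0]-v[0],sel[:,1]-v[1])-v[2]
r=least_squares(f,[.444,-.032,.03],loss='soft_l1',f_scale=.0005);print(r.x,f(r.x)*1000,np.degrees(np.arctan2(sel[:,1]-r.x[1],sel[:,0]-r.x[0])))
cl=cv2.createCLAHE(4,(4,4)).apply(cv2.cvtColor(rectify(im,c,M,.133,.417,.474,-.064,-.004,.1),6))
cv2.imwrite('pics/k2.png',cl)
```

```text
long 0.47181063829787234 -0.027596808510638303 188 [11 21] [0.1472 0.9891]
long 0.4702 -0.04108074534161492 161 [12 20] [ 0.3542 -0.9352]
long 0.4678492857142857 -0.01440857142857143 280 [22 27] [0.5579 0.8299]
long 0.4628158192090395 -0.052312994350282485 177 [18 18] [ 0.729  -0.6845]
long 0.45106071428571426 -0.05895714285714286 168 [19 12] [ 0.9551 -0.2963]
long 0.4375684848484848 -0.05952242424242425 165 [20 12] [0.9779 0.2091]
[[  0.4718  -0.0276 188.    ]
 [  0.4702  -0.0411 161.    ]
 [  0.4678  -0.0144 280.    ]
 [  0.4628  -0.0523 177.    ]
 [  0.4511  -0.059  168.    ]
 [  0.4376  -0.0595 165.    ]
 [  0.4298  -0.089  129.    ]
 [  0.4249  -0.0654  80.    ]]
[ 0.4425 -0.0304  0.0297] [-0.3176 -0.0544  0.1991  0.1635  0.1184 -0.1385] [  5.3967 -21.1815  32.224  -47.2704 -73.4053 -99.6735]
```

View pics/k2.png

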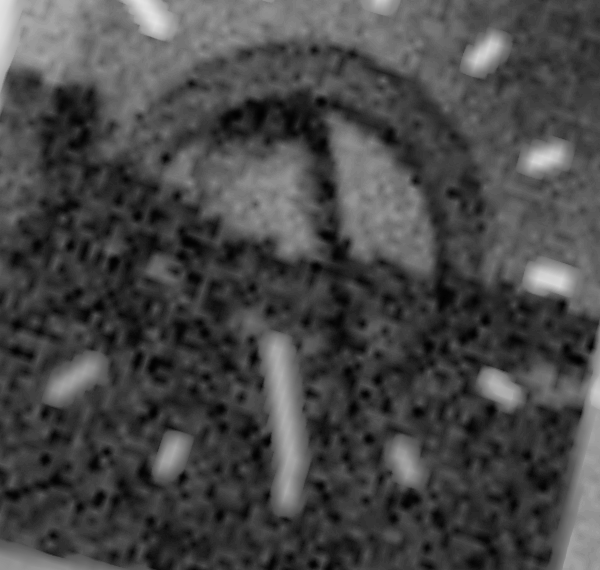

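The axis fit gives (0.4425, -0.0304). The pointer yaw is about -169° and full speed about -238°, so roughly 69° clockwise remains. Next I descend with the tool aligned to the bar.

Emit:
servo_tool([
  {"tx": 1,"ty": 2,"tz": 40,"ax": 0,"ay": 0,"az": -0.51,"claw": 50},
  {"tx": 1,"ty": 2,"tz": 40,"ax": 0,"ay": 0,"az": -0.51,"claw": 50},
  {"tx": 1,"ty": 2,"tz": 40,"ax": 0,"ay": 0,"az": -0.51,"claw": 50},
  {"tx": 1,"ty": 2,"tz": 40,"ax": 0,"ay": 0,"az": -0.51,"claw": 50},
  {"tx": 1,"ty": 2,"tz": 60,"ax": 0,"ay": 0,"az": -0.51,"claw": 50},
  {"tx": 1,"ty": 2,"tz": 80,"ax": 0,"ay": 0,"az": -0.51,"claw": 50},
  {"tx": 1,"ty": 2,"tz": 92,"ax": 0,"ay": 0,"az": -0.51,"claw": 50},
  {"tx": 1,"ty": 2,"tz": 92,"ax": 0,"ay": 0,"az": -0.51,"claw": 50},
  {"tx": 1,"ty": 2,"tz": 92,"ax": 0,"ay": 0,"az": -0.51,"claw": 50},
  {"tx": 1,"ty": 2,"tz": 92,"ax": 0,"ay": 0,"az": -0.51,"claw": 30},
])

```text
time_s: 4.6
tcp_pos: [0.4434, -0.0302, 0.1197]
ee_rot: [[0.981, 0.193, 0.003], [0.193, -0.981, 0.0], [0.003, 0.0, -1.0]]
wrist_force: [-0.7, -0.2, 0.3]
gripper_width: 0.548
gripper_force: 0.0
```

Emit:
servo_tool([
  {"tx": 0,"ty": 0,"tz": 0,"ax": 0,"ay": 0,"az": 0,"claw": 5},
  {"tx": 0,"ty": 0,"tz": 0,"ax": 0,"ay": 0,"az": 0,"claw": 5},
  {"tx": 0,"ty": 0,"tz": 0,"ax": 0,"ay": 0,"az": 0,"claw": 5},
  {"tx": 0,"ty": 0,"tz": 0,"ax": 0,"ay": 0,"az": 0,"claw": 5},
  {"tx": 0,"ty": 0,"tz": 0,"ax": 0,"ay": 0,"az": 0,"claw": 5},
  {"tx": 0,"ty": 0,"tz": 0,"ax": 0,"ay": 0,"az": 0,"claw": 5},
])

```text
time_s: 5.1
tcp_pos: [0.4422, -0.0308, 0.1186]
ee_rot: [[0.982, 0.19, -0.0], [0.19, -0.982, 0.001], [-0.0, -0.001, -1.0]]
wrist_force: [-1.4, 3.8, 3.4]
gripper_width: 0.144
gripper_force: 29.8
```

I have a good grip at 12.5 mm (bar 13 mm). Now I turn clockwise.

Emit:
servo_tool([
  {"tx": 0,"ty": 0,"tz": 0,"ax": 0,"ay": 0,"az": 0.12,"claw": 5},
  {"tx": 0,"ty": 0,"tz": 0,"ax": 0,"ay": 0,"az": 0.24,"claw": 5},
  {"tx": 0,"ty": 0,"tz": 0,"ax": 0,"ay": 0,"az": 0.36,"claw": 5},
  {"tx": 0,"ty": 0,"tz": 0,"ax": 0,"ay": 0,"az": 0.48,"claw": 5},
  {"tx": 0,"ty": 0,"tz": 0,"ax": 0,"ay": 0,"az": 0.6,"claw": 5},
  {"tx": 0,"ty": 0,"tz": 0,"ax": 0,"ay": 0,"az": 0.72,"claw": 5},
  {"tx": 0,"ty": 0,"tz": 0,"ax": 0,"ay": 0,"az": 0.84,"claw": 5},
  {"tx": 0,"ty": 0,"tz": 0,"ax": 0,"ay": 0,"az": 0.96,"claw": 5},
  {"tx": 0,"ty": 0,"tz": 0,"ax": 0,"ay": 0,"az": 1.05,"claw": 5},
  {"tx": 0,"ty": 0,"tz": 0,"ax": 0,"ay": 0,"az": 1.1,"claw": 5},
  {"tx": 0,"ty": 0,"tz": 0,"ax": 0,"ay": 0,"az": 1.1,"claw": 5},
  {"tx": 0,"ty": 0,"tz": 0,"ax": 0,"ay": 0,"az": 1.1,"claw": 5},
])

```text
time_s: 6.1
tcp_pos: [0.4422, -0.0309, 0.1186]
ee_rot: [[0.616, -0.787, -0.0], [-0.787, -0.616, 0.0], [-0.0, 0.0, -1.0]]
wrist_force: [-2.4, 2.8, 3.8]
gripper_width: 0.148
gripper_force: 29.8
```

```bash
python3 -c "
from h import *
s=sense();print(s['moment'],s['wrist_force'],s['gripper_width'],np.degrees(np.arctan2(s['ee_rot'][1][0],s['ee_rot'][0][0])))"
```

```text
[0.8402 0.5654 0.0247] [-2.4188  2.7776  3.8418] 0.14783499717671966 -51.9443459656381
```

Emit:
servo_tool([
  {"tx": 0,"ty": 0,"tz": 0,"ax": 0,"ay": 0,"az": 0.04,"claw": 5},
  {"tx": 0,"ty": 0,"tz": 0,"ax": 0,"ay": 0,"az": 0.08,"claw": 5},
  {"tx": 0,"ty": 0,"tz": 0,"ax": 0,"ay": 0,"az": 0.12,"claw": 5},
  {"tx": 0,"ty": 0,"tz": 0,"ax": 0,"ay": 0,"az": 0.15,"claw": 5},
  {"tx": 0,"ty": 0,"tz": 0,"ax": 0,"ay": 0,"az": 0.15,"claw": 5},
  {"tx": 0,"ty": 0,"tz": 0,"ax": 0,"ay": 0,"az": 0.15,"claw": 5},
])

```text
time_s: 6.6
tcp_pos: [0.4423, -0.0311, 0.1186]
ee_rot: [[0.494, -0.869, -0.0], [-0.869, -0.494, -0.001], [0.0, 0.001, -1.0]]
wrist_force: [-1.7, 1.5, 3.4]
gripper_width: 0.15
gripper_force: 31.5
```

```bash
python3 -c "
from h import *
s=sense();print(s['moment'],s['wrist_force'],s['gripper_width'],np.degrees(np.arctan2(s['ee_rot'][1][0],s['ee_rot'][0][0])))"
```

```text
[0.4132 0.5961 0.716 ] [-1.7235  1.5389  3.4298] 0.14963795345480232 -60.39181883947602
```

The moment about z rose to 0.72 N·m near -60°, so the knob is at its stop. I'll release it and lift.

Emit:
servo_tool([
  {"tx": 0,"ty": 0,"tz": 0,"ax": 0,"ay": 0,"az": 0,"claw": 50},
  {"tx": 0,"ty": 0,"tz": 0,"ax": 0,"ay": 0,"az": 0,"claw": 50},
  {"tx": 0,"ty": 0,"tz": 0,"ax": 0,"ay": 0,"az": 0,"claw": 50},
  {"tx": 0,"ty": 0,"tz": 0,"ax": 0,"ay": 0,"az": 0,"claw": 70},
  {"tx": 0,"ty": 0,"tz": -30,"ax": 0,"ay": 0,"az": 0,"claw": 87},
  {"tx": 0,"ty": 0,"tz": -60,"ax": 0,"ay": 0,"az": 0,"claw": 87},
  {"tx": 0,"ty": 0,"tz": -90,"ax": 0,"ay": 0,"az": 0,"claw": 87},
  {"tx": 0,"ty": 0,"tz": -120,"ax": 0,"ay": 0,"az": 0,"claw": 87},
  {"tx": 0,"ty": 0,"tz": -120,"ax": 0,"ay": 0,"az": 0,"claw": 87},
  {"tx": 0,"ty": 0,"tz": -120,"ax": 0,"ay": 0,"az": 0,"claw": 87},
])

```text
time_s: 7.43
tcp_pos: [0.4433, -0.0307, 0.2401]
ee_rot: [[0.49, -0.872, 0.004], [-0.872, -0.49, 0.002], [0.001, -0.005, -1.0]]
wrist_force: [0.0, -0.3, -0.3]
gripper_width: 0.826
gripper_force: 0.0
```

Run:
```python
from h import *
im,M,c=wcap('pics/w5.png');s=sense();print(s['tcp_pos'],M[:3,3])
f=lambda p:cv2.convertScaleAbs(p,alpha=1.8,beta=20)
a=f(rectify(im,c,M,.133,.405,.48,-.07,.01,.2))
b=rectify(im,c,M,.022,.425,.545,.015,.155,.35)
H=np.zeros((600,800,3),np.uint8);H[:a.shape[0],:a.shape[1]]=a;H[:b.shape[0],400:400+b.shape[1]]=b[:,:400]
H[380:600,0:560]=im[0:220]
cv2.imwrite('pics/c5.png',H)
for d in recognise('cover','wrist')[:2]: print(round(d['confidence'],2),(M@np.r_[d['xyz'],1])[:3])
```

```text
[ 0.4422 -0.0309  0.2385] [ 0.4828 -0.103   0.4008]
0.72 [0.4928 0.065  0.0437]
0.24 [ 0.4517 -0.0383  0.1042]
```

View pics/c5.png

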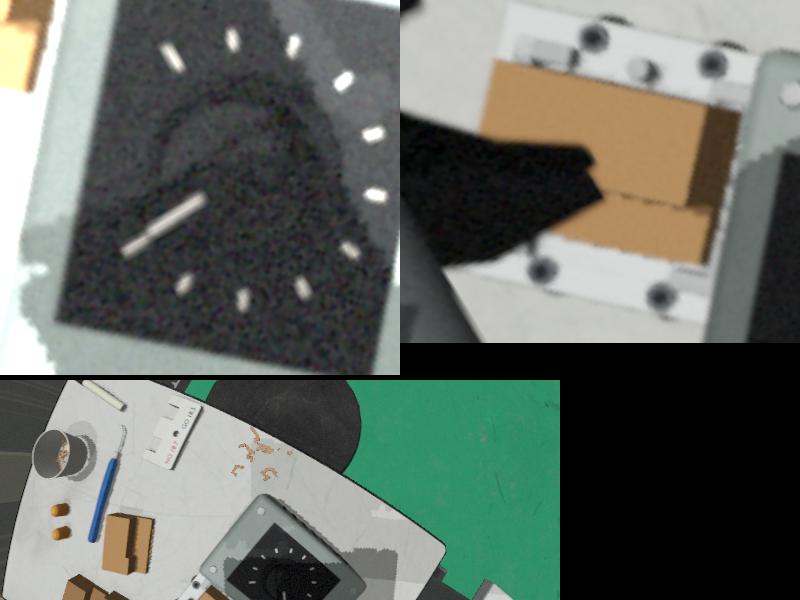

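The pointer now sits on the full-speed tick, from (205,200) to (125,255). Next I go over the jig to locate the step precisely.

Emit:
servo_tool([
  {"tx": -197,"ty": -121,"tz": -42,"ax": 0,"ay": 0,"az": 0.6,"claw": 87},
  {"tx": -197,"ty": -121,"tz": -42,"ax": 0,"ay": 0,"az": 0.6,"claw": 87},
  {"tx": -197,"ty": -121,"tz": -42,"ax": 0,"ay": 0,"az": 0.6,"claw": 87},
  {"tx": -197,"ty": -121,"tz": -42,"ax": 0,"ay": 0,"az": 0.6,"claw": 87},
  {"tx": -197,"ty": -121,"tz": -42,"ax": 0,"ay": 0,"az": 0.6,"claw": 87},
  {"tx": -197,"ty": -121,"tz": -42,"ax": 0,"ay": 0,"az": 0.6,"claw": 87},
  {"tx": -197,"ty": -121,"tz": -42,"ax": 0,"ay": 0,"az": 0.6,"claw": 87},
  {"tx": -197,"ty": -121,"tz": -42,"ax": 0,"ay": 0,"az": 0.6,"claw": 87},
  {"tx": -197,"ty": -121,"tz": -42,"ax": 0,"ay": 0,"az": 0.6,"claw": 87},
  {"tx": -197,"ty": -121,"tz": -42,"ax": 0,"ay": 0,"az": 0.6,"claw": 87},
  {"tx": -197,"ty": -121,"tz": -42,"ax": 0,"ay": 0,"az": 0.6,"claw": 87},
])

```text
time_s: 8.45
tcp_pos: [0.4508, 0.1986, 0.2797]
ee_rot: [[-0.088, -0.996, -0.001], [-0.996, 0.088, -0.001], [0.001, 0.001, -1.0]]
wrist_force: [-0.6, -0.4, 0.0]
gripper_width: 1.002
gripper_force: 0.0
```

Run:
```python
from h import *
im,M,c=wcap('pics/w6.png');s=sense();print(s['time_s'],s['tcp_pos'],M[:3,3],s['joints'])
for l in('cover','duster','nozzle_tip','intake','extractor'):
  for d in recognise(l,'wrist')[:2]: print(l,round(d['confidence'],2),(M@np.r_[d['xyz'],1])[:3])
def patch(z,cx,cy,w,h,mm):
    p=rectify(im,c,M,z,cx-h/2,cx+h/2,cy-w/2,cy+w/2,mm)
    for k in np.arange(np.ceil((cx-h/2)/.02)*.02,cx+h/2,.02):
        r=int((cx+h/2-k)/mm*1000);cv2.line(p,(0,r),(8,r),(0,0,255),1);cv2.putText(p,f"{k*1000:.0f}",(10,r+4),0,.33,(0,0,255),1)
    for k in np.arange(np.ceil((cy-w/2)/.02)*.02,cy+w/2,.02):
        r=int((cy+w/2-k)/mm*1000);cv2.line(p,(r,0),(r,8),(255,0,0),1);cv2.putText(p,f"{k*1000:.0f}",(r-8,18),0,.33,(255,0,0),1)
    return p
a=patch(.022,.475,.085,.12,.10,.3)
b=patch(.044,.475,.085,.12,.10,.3)
d=patch(.066,.415,.29,.25,.09,.35)
H=np.zeros((600,800,3),np.uint8);H[:a.shape[0],:a.shape[1]]=a;H[:b.shape[0],400:400+b.shape[1]]=b[:,:400];H[340:340+d.shape[0],:d.shape[1]]=d[:260]
cv2.imwrite('pics/c6.png',H)
```

```text
8.5 [0.4509 0.1986 0.28  ] [0.4444 0.1167 0.4405] [ 42.6947   6.7999 -11.8723  -0.0024 -71.3945 -47.768 ]
cover 0.83 [0.4856 0.0793 0.0424]
duster 0.87 [0.4108 0.2892 0.0599]
nozzle_tip 0.65 [0.4092 0.2284 0.0371]
nozzle_tip 0.39 [0.4473 0.0095 0.1044]
intake 0.75 [0.4464 0.0149 0.1047]
extractor 0.96 [0.4424 0.0125 0.0975]
extractor 0.38 [0.4857 0.0783 0.04  ]
```

View pics/c6.png

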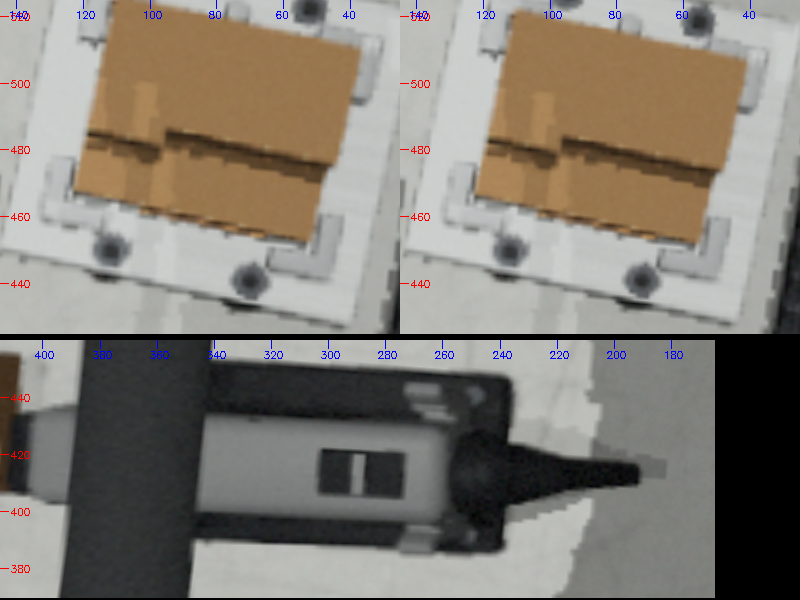

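Patch a puts the step's outer edge from (75,190) to (308,242). That gives a spot of about (0.469, 0.086) and a cover yaw of about -12.2°. The duster axis has a yaw of about -93° with its origin near (0.415, 0.327), so I'll move above it.

Emit:
servo_tool([
  {"tx": -124,"ty": 47,"tz": 90,"ax": 0,"ay": 0,"az": -0.036,"claw": 87},
  {"tx": -124,"ty": 47,"tz": 90,"ax": 0,"ay": 0,"az": -0.036,"claw": 87},
  {"tx": -124,"ty": 47,"tz": 90,"ax": 0,"ay": 0,"az": -0.036,"claw": 87},
  {"tx": -124,"ty": 47,"tz": 90,"ax": 0,"ay": 0,"az": -0.036,"claw": 87},
  {"tx": -124,"ty": 47,"tz": 90,"ax": 0,"ay": 0,"az": -0.036,"claw": 87},
  {"tx": -124,"ty": 47,"tz": 90,"ax": 0,"ay": 0,"az": -0.036,"claw": 87},
  {"tx": -124,"ty": 47,"tz": 90,"ax": 0,"ay": 0,"az": -0.036,"claw": 87},
  {"tx": -124,"ty": 47,"tz": 90,"ax": 0,"ay": 0,"az": -0.036,"claw": 87},
])

```text
time_s: 9.42
tcp_pos: [0.4157, 0.3273, 0.1915]
ee_rot: [[-0.052, -0.999, 0.001], [-0.999, 0.052, 0.001], [-0.001, -0.001, -1.0]]
wrist_force: [0.8, 0.4, -0.6]
gripper_width: 0.999
gripper_force: 0.0
```

Run:
```python
from h import *
im,M,c=wcap('pics/w7.png');s=sense();print(s['time_s'],s['tcp_pos'],M[:3,3],np.degrees(np.arctan2(s['ee_rot'][1][0],s['ee_rot'][0][0])))
for l in('duster','nozzle_tip'):
  for d in recognise(l,'wrist')[:2]: print(l,round(d['confidence'],2),(M@np.r_[d['xyz'],1])[:3])
p=rectify(im,c,M,.066,.36,.47,.20,.42,.25);g=cv2.cvtColor(p,6)
m=trace('duster','wrist')
mk=rectify(m[0]['mask'].astype(np.uint8)*255,c,M,.066,.36,.47,.20,.42,.25);print(m[0]['confidence'])
for y in np.arange(.26,.40,.01):
    col=int((.42-y)/.00025);r=np.where(mk[:,col]>127)[0]
    gg=cv2.GaussianBlur(g,(5,5),1)[:,col].astype(int)
    gr=np.diff(gg);
    if len(r):print(round(y,3),.47-r.min()*.00025,.47-r.max()*.00025, 'grad',.47-np.argmax(gr[120:300])*.00025-.03,.47-.03-np.argmin(gr[120:300])*.00025)
t=recognise('duster','top')
c1=p;
for i,x in enumerate(np.arange(.36,.47,.02)): cv2.putText(c1,f"{x*1000:.0f}",(2,int((.47-x)/.00025)+4),0,.35,(0,0,255),1)
for y in np.arange(.2,.42,.02): cv2.putText(c1,f"{y*1000:.0f}",(int((.42-y)/.00025)-8,10),0,.35,(255,0,0),1)
cv2.imwrite('pics/c7.png',c1[:, :800])
```

```text
9.4667 [0.4157 0.3271 0.1916] [0.4118 0.2447 0.352 ] -92.98887149961041
duster 0.72 [0.412  0.3135 0.0627]
duster 0.33 [0.6377 0.0846 0.0165]
nozzle_tip 0.91 [0.4093 0.2257 0.0399]
0.61
0.26 0.44199999999999995 0.38275 grad 0.39774999999999994 0.4079999999999999
0.27 0.44275 0.38299999999999995 grad 0.43425 0.43224999999999997
0.28 0.44349999999999995 0.38349999999999995 grad 0.40474999999999994 0.42074999999999996
0.29 0.44325 0.38275 grad 0.43074999999999997 0.42199999999999993
0.3 0.44499999999999995 0.38399999999999995 grad 0.4065 0.42249999999999993
0.31 0.44575 0.38425 grad 0.43225 0.39799999999999996
0.32 0.44549999999999995 0.38549999999999995 grad 0.43274999999999997 0.39824999999999994
0.33 0.44549999999999995 0.38649999999999995 grad 0.43299999999999994 0.39874999999999994
0.34 0.44725 0.38675 grad 0.43325 0.39899999999999997
0.35 0.44675 0.38625 grad 0.43325 0.40124999999999994
0.36 0.44699999999999995 0.38799999999999996 grad 0.43425 0.40099999999999997
0.37 0.44775 0.38825 grad 0.398 0.43724999999999997
0.38 0.39325 0.38975 grad 0.40025 0.43624999999999997
```

The edges put the body centre at x=0.4157 for y=0.33, with a yaw of about -92.6°. The tool is already centred over it, so I descend and grip.

Emit:
servo_tool([
  {"tx": 0,"ty": 0,"tz": 40,"ax": 0,"ay": 0,"az": 0,"claw": 87},
  {"tx": 0,"ty": 0,"tz": 80,"ax": 0,"ay": 0,"az": 0,"claw": 87},
  {"tx": 0,"ty": 0,"tz": 120,"ax": 0,"ay": 0,"az": 0,"claw": 87},
  {"tx": 0,"ty": 0,"tz": 145,"ax": 0,"ay": 0,"az": 0,"claw": 87},
  {"tx": 0,"ty": 0,"tz": 158,"ax": 0,"ay": 0,"az": 0,"claw": 87},
  {"tx": 0,"ty": 0,"tz": 163,"ax": 0,"ay": 0,"az": 0,"claw": 87},
  {"tx": 0,"ty": 0,"tz": 163,"ax": 0,"ay": 0,"az": 0,"claw": 80},
  {"tx": 0,"ty": 0,"tz": 163,"ax": 0,"ay": 0,"az": 0,"claw": 70},
  {"tx": 0,"ty": 0,"tz": 163,"ax": 0,"ay": 0,"az": 0,"claw": 60},
  {"tx": 0,"ty": 0,"tz": 163,"ax": 0,"ay": 0,"az": 0,"claw": 50},
])

```text
time_s: 10.5
tcp_pos: [0.4158, 0.3285, 0.029]
ee_rot: [[-0.051, -0.999, 0.002], [-0.999, 0.051, 0.003], [-0.003, -0.002, -1.0]]
wrist_force: [-1.0, 0.3, -0.7]
gripper_width: 0.779
gripper_force: 0.0
```

Emit:
servo_tool([
  {"tx": 0,"ty": 0,"tz": 0,"ax": 0,"ay": 0,"az": 0,"claw": 42},
  {"tx": 0,"ty": 0,"tz": 0,"ax": 0,"ay": 0,"az": 0,"claw": 39},
  {"tx": 0,"ty": 0,"tz": 0,"ax": 0,"ay": 0,"az": 0,"claw": 36},
  {"tx": 0,"ty": 0,"tz": 0,"ax": 0,"ay": 0,"az": 0,"claw": 30},
  {"tx": 0,"ty": 0,"tz": 0,"ax": 0,"ay": 0,"az": 0,"claw": 25},
  {"tx": 0,"ty": 0,"tz": 0,"ax": 0,"ay": 0,"az": 0,"claw": 25},
  {"tx": 0,"ty": 0,"tz": 0,"ax": 0,"ay": 0,"az": 0,"claw": 25},
])

```text
time_s: 11.08
tcp_pos: [0.415, 0.3276, 0.0276]
ee_rot: [[-0.051, -0.999, -0.0], [-0.999, 0.051, -0.0], [0.0, 0.0, -1.0]]
wrist_force: [-1.5, 0.1, 2.1]
gripper_width: 0.41
gripper_force: 30.0
```

Emit:
servo_tool([
  {"tx": 0,"ty": 0,"tz": -10,"ax": 0,"ay": 0,"az": 0,"claw": 25},
  {"tx": 0,"ty": 0,"tz": -25,"ax": 0,"ay": 0,"az": 0,"claw": 25},
  {"tx": 0,"ty": 0,"tz": -50,"ax": 0,"ay": 0,"az": 0,"claw": 25},
  {"tx": 0,"ty": 0,"tz": -80,"ax": 0,"ay": 0,"az": 0,"claw": 25},
  {"tx": 0,"ty": 0,"tz": -100,"ax": 0,"ay": 0,"az": 0,"claw": 25},
  {"tx": 0,"ty": 0,"tz": -100,"ax": 0,"ay": 0,"az": 0,"claw": 25},
  {"tx": 0,"ty": 0,"tz": -100,"ax": 0,"ay": 0,"az": 0,"claw": 25},
])

```text
time_s: 11.67
tcp_pos: [0.415, 0.3277, 0.1282]
ee_rot: [[-0.051, -0.999, 0.001], [-0.999, 0.051, 0.002], [-0.002, -0.0, -1.0]]
wrist_force: [-0.4, -0.8, -3.3]
gripper_width: 0.408
gripper_force: 30.0
```

Run:
```python
from h import *
im,M,c=wcap('pics/w8.png');s=sense();print(s['time_s'],s['tcp_pos'],s['wrist_force'],s['moment'],s['gripper_width'])
for l in('duster','nozzle_tip'):
  for d in recognise(l,'wrist')[:2]:
    p=M@np.r_[d['xyz'],1];q=np.array(s['ee_rot']).T@(p[:3]-s['tcp_pos']);print(l,round(d['confidence'],2),p[:3],'tool',q)
m=trace('nozzle_tip','wrist')[:1]
for k in m:
    r=np.argwhere(k['mask']);print(k['confidence'],r.min(0),r.max(0),r.mean(0))
    for v in range(r[:,0].min(),r[:,0].max()+1,4):
        q=np.where(k['mask'][v])[0]
        if len(q):print(v,q.min(),q.max())
cv2.imwrite('pics/w8z.png',cv2.resize(im[:260,150:430],None,fx=2.2,fy=2.2))
```

```text
11.7167 [0.4143 0.3269 0.1268] [-0.2932  0.2538 -3.3895] [0.0197 0.0432 0.0544] 0.4130157858169836
duster 0.9 [0.4099 0.2756 0.1609] tool [ 0.0515  0.0018 -0.0341]
nozzle_tip 0.66 [0.4071 0.2275 0.1362] tool [ 0.0996  0.002  -0.0094]
0.9 [ 28 258] [104 305] [ 71.1455 281.0455]
28 279 283
32 273 289
36 272 289
40 272 290
44 272 291
48 272 291
52 271 292
56 270 292
60 270 292
64 269 292
68 269 293
72 267 294
76 266 295
80 265 297
84 264 298
88 263 299
92 261 301
96 259 303
100 258 304
104 303 305
```

The duster is gripped (3.3 N) and its nozzle lines up with the tool x axis, with the tip at about (124, 0, 10.6) mm in the tool frame. I'll move to a hover above the hold pose.

Emit:
servo_tool([
  {"tx": 15,"ty": -19,"tz": 0,"ax": 0,"ay": 0,"az": 0.032,"claw": 25},
  {"tx": 30,"ty": -38,"tz": 0,"ax": 0,"ay": 0,"az": 0.064,"claw": 25},
  {"tx": 45,"ty": -56,"tz": 0,"ax": 0,"ay": 0,"az": 0.096,"claw": 25},
  {"tx": 60,"ty": -75,"tz": 0,"ax": 0,"ay": 0,"az": 0.128,"claw": 25},
  {"tx": 73,"ty": -94,"tz": 0,"ax": 0,"ay": 0,"az": 0.161,"claw": 25},
  {"tx": 73,"ty": -94,"tz": 20,"ax": 0,"ay": 0,"az": 0.161,"claw": 25},
  {"tx": 73,"ty": -94,"tz": 40,"ax": 0,"ay": 0,"az": 0.161,"claw": 25},
  {"tx": 73,"ty": -94,"tz": 40,"ax": 0,"ay": 0,"az": 0.161,"claw": 25},
  {"tx": 73,"ty": -94,"tz": 40,"ax": 0,"ay": 0,"az": 0.161,"claw": 25},
])

```text
time_s: 12.62
tcp_pos: [0.5042, 0.2488, 0.0855]
ee_rot: [[-0.211, -0.978, -0.004], [-0.978, 0.211, -0.004], [0.005, 0.003, -1.0]]
wrist_force: [0.7, 0.2, -2.1]
gripper_width: 0.411
gripper_force: 30.0
```

Run:
```python
from h import *
im,M,c=wcap('pics/w9.png');s=sense();Rt=np.array(s['ee_rot']);print(s['time_s'],s['tcp_pos'],s['wrist_force'],np.degrees(np.arctan2(Rt[1,0],Rt[0,0])),Rt[2])
tip=s['tcp_pos']+Rt@[.124,0,.0106];print('tip',tip)
for l in('cover',):
  for d in recognise(l,'wrist')[:2]: print(l,round(d['confidence'],2),(M@np.r_[d['xyz'],1])[:3])
def patch(z,x0,x1,y0,y1,mm):
    p=rectify(im,c,M,z,x0,x1,y0,y1,mm)
    for k in np.arange(np.ceil(x0/.02)*.02,x1,.02):
        r=int((x1-k)/mm*1000);cv2.putText(p,f"-{k*1000:.0f}",(0,r+4),0,.33,(0,0,255),1)
    for k in np.arange(np.ceil(y0/.02)*.02,y1,.02):
        r=int((y1-k)/mm*1000);cv2.line(p,(r,0),(r,8),(255,0,0),1);cv2.putText(p,f"{k*1000:.0f}",(r-8,18),0,.33,(255,0,0),1)
    return p
a=patch(.022,.435,.535,.03,.15,.3)
H=np.zeros((340,800,3),np.uint8);H[:a.shape[0],:400]=a[:340,:400]
H[:336,400:]=cv2.resize(im[0:168,180:380],(400,336))
cv2.imwrite('pics/c9.png',H)
```

```text
12.6667 [0.5052 0.2498 0.087 ] [-0.0026  0.0503 -2.5304] -102.10914376533789 [ 0.0017  0.0006 -1.    ]
tip [0.4792 0.1285 0.0766]
cover 0.92 [0.4968 0.1005 0.0419]
```

View pics/c9.png

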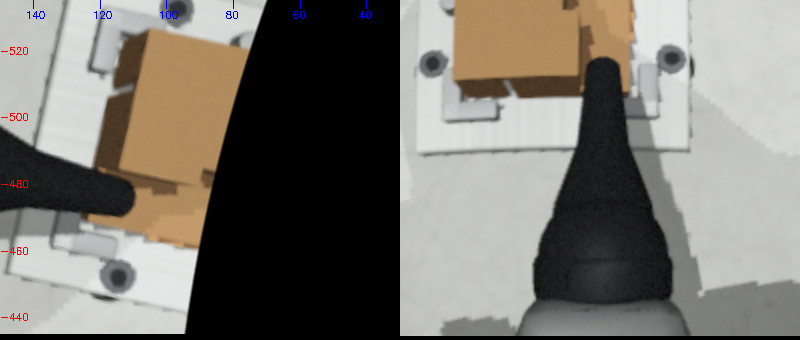

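The nozzle at (603,60) is centred over the step strip (columns 583 to 631) to within about 2 mm. I'll shift 2 mm, lower to the hold height and hold there.

Emit:
servo_tool([
  {"tx": 0,"ty": 2,"tz": 8,"ax": 0,"ay": 0,"az": 0,"claw": 25},
  {"tx": 0,"ty": 2,"tz": 16,"ax": 0,"ay": 0,"az": 0,"claw": 25},
  {"tx": 0,"ty": 2,"tz": 24,"ax": 0,"ay": 0,"az": 0,"claw": 25},
  {"tx": 0,"ty": 2,"tz": 29,"ax": 0,"ay": 0,"az": 0,"claw": 25},
  {"tx": 0,"ty": 2,"tz": 29,"ax": 0,"ay": 0,"az": 0,"claw": 25},
  {"tx": 0,"ty": 2,"tz": 29,"ax": 0,"ay": 0,"az": 0,"claw": 25},
  {"tx": 0,"ty": 2,"tz": 29,"ax": 0,"ay": 0,"az": 0,"claw": 25},
])

```text
time_s: 13.3
tcp_pos: [0.5035, 0.2505, 0.0586]
ee_rot: [[-0.21, -0.978, 0.0], [-0.978, 0.21, 0.0], [-0.0, -0.0, -1.0]]
wrist_force: [1.6, 0.2, -2.7]
gripper_width: 0.41
gripper_force: 30.0
```

Run:
```python
from h import *
im,M,c=wcap('pics/w10.png');s=sense();Rt=np.array(s['ee_rot']);print(s['time_s'],s['tcp_pos'],np.degrees(np.arctan2(Rt[1,0],Rt[0,0])))
print('tip',s['tcp_pos']+Rt@[.124,0,.0106])
capture('side')
for l in('nozzle_tip','cover','duster'):
  M2=np.array(calibration('side')['cam_to_world'])
  for d in recognise(l,'side')[:1]: print(l,round(d['confidence'],2),(M2@np.r_[d['xyz'],1])[:3])
# step strip columns in rows above the tip, and nozzle columns
hsv=cv2.cvtColor(im,cv2.COLOR_BGR2HSV);b=(hsv[...,1]>90)&(hsv[...,0]<25)&(hsv[...,2]>110)
for v in range(0,110,8):
    q=np.where(b[v])[0];g=np.where(im[v].max(1)<55)[0];g=g[(g>230)&(g<340)]
    print(v,(q.min(),q.max()) if len(q) else '',(g.min(),g.max()) if len(g) else '')
```

```text
13.35 [0.5036 0.2505 0.0588] -102.13829182897408
tip [0.4775 0.1293 0.0481]
duster 0.62 [0.5118 0.3081 0.0909]
0 (np.int64(9), np.int64(297)) 
8 (np.int64(11), np.int64(294)) 
16 (np.int64(14), np.int64(295)) (np.int64(316), np.int64(322))
24 (np.int64(17), np.int64(526)) 
32 (np.int64(20), np.int64(525)) (np.int64(274), np.int64(288))
40 (np.int64(23), np.int64(535)) (np.int64(273), np.int64(289))
48 (np.int64(26), np.int64(529)) (np.int64(272), np.int64(291))
56 (np.int64(29), np.int64(537)) (np.int64(271), np.int64(291))
64 (np.int64(33), np.int64(536)) (np.int64(270), np.int64(292))
72 (np.int64(522), np.int64(532)) (np.int64(269), np.int64(293))
80 (np.int64(516), np.int64(516)) (np.int64(266), np.int64(296))
88 (np.int64(119), np.int64(522)) (np.int64(263), np.int64(299))
96 (np.int64(82), np.int64(523)) (np.int64(260), np.int64(303))
104 (np.int64(63), np.int64(151)) (np.int64(257), np.int64(305))
```

Emit:
servo_tool([
  {"tx": 0,"ty": 0,"tz": 0,"ax": 0,"ay": 0,"az": 0,"claw": 25},
  {"tx": 0,"ty": 0,"tz": 0,"ax": 0,"ay": 0,"az": 0,"claw": 25},
  {"tx": 0,"ty": 0,"tz": 0,"ax": 0,"ay": 0,"az": 0,"claw": 25},
  {"tx": 0,"ty": 0,"tz": 0,"ax": 0,"ay": 0,"az": 0,"claw": 25},
  {"tx": 0,"ty": 0,"tz": 0,"ax": 0,"ay": 0,"az": 0,"claw": 25},
  {"tx": 0,"ty": 0,"tz": 0,"ax": 0,"ay": 0,"az": 0,"claw": 25},
  {"tx": 0,"ty": 0,"tz": 0,"ax": 0,"ay": 0,"az": 0,"claw": 25},
  {"tx": 0,"ty": 0,"tz": 0,"ax": 0,"ay": 0,"az": 0,"claw": 25},
  {"tx": 0,"ty": 0,"tz": 0,"ax": 0,"ay": 0,"az": 0,"claw": 25},
  {"tx": 0,"ty": 0,"tz": 0,"ax": 0,"ay": 0,"az": 0,"claw": 25},
  {"tx": 0,"ty": 0,"tz": 0,"ax": 0,"ay": 0,"az": 0,"claw": 25},
  {"tx": 0,"ty": 0,"tz": 0,"ax": 0,"ay": 0,"az": 0,"claw": 25},
])

```text
time_s: 14.55
tcp_pos: [0.5033, 0.2503, 0.0585]
ee_rot: [[-0.21, -0.978, -0.0], [-0.978, 0.21, -0.0], [0.0, 0.0, -1.0]]
wrist_force: [0.2, -0.4, -3.4]
gripper_width: 0.414
gripper_force: 30.0
```

The tip is about 51 mm from the spot and the aim is on the step's centre line. I'll keep holding.

Emit:
servo_tool([
  {"tx": 0,"ty": 0,"tz": 0,"ax": 0,"ay": 0,"az": 0,"claw": 25},
  {"tx": 0,"ty": 0,"tz": 0,"ax": 0,"ay": 0,"az": 0,"claw": 25},
  {"tx": 0,"ty": 0,"tz": 0,"ax": 0,"ay": 0,"az": 0,"claw": 25},
  {"tx": 0,"ty": 0,"tz": 0,"ax": 0,"ay": 0,"az": 0,"claw": 25},
  {"tx": 0,"ty": 0,"tz": 0,"ax": 0,"ay": 0,"az": 0,"claw": 25},
  {"tx": 0,"ty": 0,"tz": 0,"ax": 0,"ay": 0,"az": 0,"claw": 25},
  {"tx": 0,"ty": 0,"tz": 0,"ax": 0,"ay": 0,"az": 0,"claw": 25},
  {"tx": 0,"ty": 0,"tz": 0,"ax": 0,"ay": 0,"az": 0,"claw": 25},
  {"tx": 0,"ty": 0,"tz": 0,"ax": 0,"ay": 0,"az": 0,"claw": 25},
  {"tx": 0,"ty": 0,"tz": 0,"ax": 0,"ay": 0,"az": 0,"claw": 25},
  {"tx": 0,"ty": 0,"tz": 0,"ax": 0,"ay": 0,"az": 0,"claw": 25},
  {"tx": 0,"ty": 0,"tz": 0,"ax": 0,"ay": 0,"az": 0,"claw": 25},
])

```text
time_s: 15.55
tcp_pos: [0.5033, 0.2503, 0.0585]
ee_rot: [[-0.21, -0.978, 0.0], [-0.978, 0.21, -0.0], [0.0, -0.0, -1.0]]
wrist_force: [0.4, 0.3, -2.3]
gripper_width: 0.407
gripper_force: 30.0
```

Emit:
servo_tool([
  {"tx": 0,"ty": 0,"tz": 0,"ax": 0,"ay": 0,"az": 0,"claw": 25},
  {"tx": 0,"ty": 0,"tz": 0,"ax": 0,"ay": 0,"az": 0,"claw": 25},
  {"tx": 0,"ty": 0,"tz": 0,"ax": 0,"ay": 0,"az": 0,"claw": 25},
  {"tx": 0,"ty": 0,"tz": 0,"ax": 0,"ay": 0,"az": 0,"claw": 25},
  {"tx": 0,"ty": 0,"tz": 0,"ax": 0,"ay": 0,"az": 0,"claw": 25},
  {"tx": 0,"ty": 0,"tz": 0,"ax": 0,"ay": 0,"az": 0,"claw": 25},
  {"tx": 0,"ty": 0,"tz": 0,"ax": 0,"ay": 0,"az": 0,"claw": 25},
  {"tx": 0,"ty": 0,"tz": 0,"ax": 0,"ay": 0,"az": 0,"claw": 25},
  {"tx": 0,"ty": 0,"tz": 0,"ax": 0,"ay": 0,"az": 0,"claw": 25},
  {"tx": 0,"ty": 0,"tz": 0,"ax": 0,"ay": 0,"az": 0,"claw": 25},
  {"tx": 0,"ty": 0,"tz": 0,"ax": 0,"ay": 0,"az": 0,"claw": 25},
  {"tx": 0,"ty": 0,"tz": 0,"ax": 0,"ay": 0,"az": 0,"claw": 25},
])

```text
time_s: 16.55
tcp_pos: [0.5033, 0.2503, 0.0585]
ee_rot: [[-0.21, -0.978, -0.0], [-0.978, 0.21, -0.0], [0.0, -0.0, -1.0]]
wrist_force: [0.2, 0.2, -3.2]
gripper_width: 0.411
gripper_force: 30.0
```

```bash
python3 -c "
from h import *
print(sense()['time_s'],delta([.415,.3276,.1275],down(-92.95)))"
```

```text
16.55 (array([-56.9587, 102.5695, -69.0303]), array([ 0.    , -0.    , -0.1605]))
```

I've held for over 3 s. Now I lift and return above the rest.

Emit:
servo_tool([
  {"tx": -5,"ty": 0,"tz": -20,"ax": 0,"ay": 0,"az": 0,"claw": 25},
  {"tx": -12,"ty": 5,"tz": -45,"ax": 0,"ay": 0,"az": 0,"claw": 25},
  {"tx": -20,"ty": 20,"tz": -69,"ax": 0,"ay": 0,"az": -0.03,"claw": 25},
  {"tx": -30,"ty": 40,"tz": -69,"ax": 0,"ay": 0,"az": -0.06,"claw": 25},
  {"tx": -40,"ty": 60,"tz": -69,"ax": 0,"ay": 0,"az": -0.1,"claw": 25},
  {"tx": -48,"ty": 80,"tz": -69,"ax": 0,"ay": 0,"az": -0.13,"claw": 25},
  {"tx": -57,"ty": 102.5,"tz": -69,"ax": 0,"ay": 0,"az": -0.1605,"claw": 25},
  {"tx": -57,"ty": 102.5,"tz": -69,"ax": 0,"ay": 0,"az": -0.1605,"claw": 25},
  {"tx": -57,"ty": 102.5,"tz": -69,"ax": 0,"ay": 0,"az": -0.1605,"claw": 25},
  {"tx": -57,"ty": 102.5,"tz": -69,"ax": 0,"ay": 0,"az": -0.1605,"claw": 25},
  {"tx": -57,"ty": 102.5,"tz": -69,"ax": 0,"ay": 0,"az": -0.1605,"claw": 25},
])

```text
time_s: 17.47
tcp_pos: [0.4155, 0.3273, 0.1274]
ee_rot: [[-0.052, -0.999, 0.0], [-0.999, 0.052, -0.0], [0.0, -0.0, -1.0]]
wrist_force: [0.7, 0.6, -3.7]
gripper_width: 0.412
gripper_force: 30.0
```

```bash
python3 -c "
from h import *
wcap()
print(sense()['time_s'],sense()['tcp_pos'],delta([.415,.3276,.0278],down(-92.95)))
m=trace('nozzle_tip','wrist')[0];r=np.argwhere(m['mask']);print(r.min(0),r.max(0),[(v,np.where(m['mask'][v])[0][[0,-1]]) for v in (32,48,64,88)])"
```

```text
17.5167 [0.4156 0.3272 0.1274] (array([-0.3693,  0.6371, 99.6075]), array([ 0.    , -0.0001, -0.0012]))
[ 28 258] [104 304] [(32, array([274, 288])), (48, array([271, 290])), (64, array([269, 291])), (88, array([262, 300]))]
```

The duster hasn't slipped in the grip, so I'll lower it into the rest slowly.

Emit:
servo_tool([
  {"tx": 0,"ty": 0.5,"tz": 25,"ax": 0,"ay": 0,"az": 0,"claw": 25},
  {"tx": 0,"ty": 0.5,"tz": 50,"ax": 0,"ay": 0,"az": 0,"claw": 25},
  {"tx": 0,"ty": 0.5,"tz": 70,"ax": 0,"ay": 0,"az": 0,"claw": 25},
  {"tx": 0,"ty": 0.5,"tz": 80,"ax": 0,"ay": 0,"az": 0,"claw": 25},
  {"tx": 0,"ty": 0.5,"tz": 87,"ax": 0,"ay": 0,"az": 0,"claw": 25},
  {"tx": 0,"ty": 0.5,"tz": 92,"ax": 0,"ay": 0,"az": 0,"claw": 25},
  {"tx": 0,"ty": 0.5,"tz": 95,"ax": 0,"ay": 0,"az": 0,"claw": 25},
  {"tx": 0,"ty": 0.5,"tz": 97,"ax": 0,"ay": 0,"az": 0,"claw": 25},
  {"tx": 0,"ty": 0.5,"tz": 99,"ax": 0,"ay": 0,"az": 0,"claw": 25},
  {"tx": 0,"ty": 0.5,"tz": 99.5,"ax": 0,"ay": 0,"az": 0,"claw": 25},
  {"tx": 0,"ty": 0.5,"tz": 99.5,"ax": 0,"ay": 0,"az": 0,"claw": 25},
  {"tx": 0,"ty": 0.5,"tz": 99.5,"ax": 0,"ay": 0,"az": 0,"claw": 25},
])

```text
time_s: 18.57
tcp_pos: [0.4147, 0.3279, 0.0284]
ee_rot: [[-0.051, -0.999, 0.001], [-0.999, 0.051, 0.001], [-0.001, -0.001, -1.0]]
wrist_force: [-0.3, -0.3, -2.0]
gripper_width: 0.414
gripper_force: 30.0
```

Emit:
servo_tool([
  {"tx": 0,"ty": 0,"tz": 0.5,"ax": 0,"ay": 0,"az": 0,"claw": 25},
  {"tx": 0,"ty": 0,"tz": 0.5,"ax": 0,"ay": 0,"az": 0,"claw": 25},
  {"tx": 0,"ty": 0,"tz": 0.5,"ax": 0,"ay": 0,"az": 0,"claw": 25},
])

```text
time_s: 18.82
tcp_pos: [0.4146, 0.3277, 0.0276]
ee_rot: [[-0.051, -0.999, 0.0], [-0.999, 0.051, 0.0], [-0.0, -0.0, -1.0]]
wrist_force: [-0.1, 0.4, -3.6]
gripper_width: 0.413
gripper_force: 30.0
```

Emit:
servo_tool([
  {"tx": 0,"ty": 0,"tz": 0,"ax": 0,"ay": 0,"az": 0,"claw": 40},
  {"tx": 0,"ty": 0,"tz": 0,"ax": 0,"ay": 0,"az": 0,"claw": 50},
  {"tx": 0,"ty": 0,"tz": 0,"ax": 0,"ay": 0,"az": 0,"claw": 70},
  {"tx": 0,"ty": 0,"tz": 0,"ax": 0,"ay": 0,"az": 0,"claw": 80},
  {"tx": 0,"ty": 0,"tz": 0,"ax": 0,"ay": 0,"az": 0,"claw": 80},
  {"tx": 0,"ty": 0,"tz": 0,"ax": 0,"ay": 0,"az": 0,"claw": 80},
  {"tx": 0,"ty": 0,"tz": -20,"ax": 0,"ay": 0,"az": 0,"claw": 80},
  {"tx": 0,"ty": 0,"tz": -50,"ax": 0,"ay": 0,"az": 0,"claw": 80},
  {"tx": 0,"ty": 0,"tz": -90,"ax": 0,"ay": 0,"az": 0,"claw": 80},
  {"tx": 0,"ty": 0,"tz": -130,"ax": 0,"ay": 0,"az": 0,"claw": 80},
  {"tx": 0,"ty": 0,"tz": -163,"ax": 0,"ay": 0,"az": 0,"claw": 80},
  {"tx": 0,"ty": 0,"tz": -163,"ax": 0,"ay": 0,"az": 0,"claw": 80},
])

```text
time_s: 19.82
tcp_pos: [0.4177, 0.3308, 0.1985]
ee_rot: [[-0.05, -0.999, 0.011], [-0.999, 0.05, 0.011], [-0.012, -0.01, -1.0]]
wrist_force: [1.2, 0.3, -0.3]
gripper_width: 0.919
gripper_force: 0.0
```

Emit:
servo_tool([
  {"tx": 0,"ty": 0,"tz": 0,"ax": 0,"ay": 0,"az": 0,"claw": 80},
  {"tx": 0,"ty": 0,"tz": 0,"ax": 0,"ay": 0,"az": 0,"claw": 80},
])

```text
time_s: 19.98
tcp_pos: [0.414, 0.3272, 0.1899]
ee_rot: [[-0.052, -0.999, -0.001], [-0.999, 0.052, -0.0], [0.0, 0.001, -1.0]]
wrist_force: [-0.0, -0.3, 0.7]
gripper_width: 0.921
gripper_force: 0.0
```

Run:
```python
from h import *
old=cv2.imread('pics/w7.png');im,M,c=wcap('pics/w11.png');s=sense();print(s['time_s'],s['tcp_pos'],s['wrist_force'])
for l in('duster','nozzle_tip'):
  for d in recognise(l,'wrist')[:1]: print(l,round(d['confidence'],2),(M@np.r_[d['xyz'],1])[:3])
g=cv2.GaussianBlur(cv2.cvtColor(rectify(im,c,M,.066,.36,.47,.20,.42,.25),6),(5,5),1).astype(int)
for y in (.31,.32,.33,.34,.35,.36):
    gr=np.diff(g[:,int((.42-y)/.00025)]);print(y,.44-np.argmax(gr[120:300])*.00025,.44-np.argmin(gr[120:300])*.00025)
t=capture('top');o=cv2.imread('pics/top0.png')
d=cv2.absdiff(t,o).max(2);n,l,st,ce=cv2.connectedComponentsWithStats((d>50).astype(np.uint8))
print([(st[i].tolist()) for i in range(1,n) if st[i,4]>12])
Mt=np.array(calibration('top')['cam_to_world'])
for k in('cover','duster','nozzle_tip','scraper','gauge'):
  for q in recognise(k,'top')[:1]: print(k,round(q['confidence'],2),(Mt@np.r_[q['xyz'],1])[:3])
```

```text
20.0333 [0.4138 0.3269 0.1891] [ 0.3367 -0.7948 -0.8581]
duster 0.79 [0.4113 0.3136 0.0611]
0.31 0.43175 0.39725
0.32 0.43275 0.39725
0.33 0.43225 0.3985
0.34 0.43275 0.399
0.35 0.43375 0.39925
0.36 0.4335 0.4005
[[143, 205, 6, 16, 60], [38, 205, 156, 126, 9306], [100, 238, 8, 7, 13], [184, 254, 4, 10, 27], [37, 261, 19, 2, 25], [101, 264, 7, 14, 65], [40, 308, 3, 8, 15], [30, 315, 8, 13, 37], [9, 325, 84, 49, 2610], [4, 342, 54, 36, 199], [0, 361, 61, 59, 2274], [337, 416, 15, 4, 30]]
cover 0.61 [0.4885 0.0854 0.0416]
duster 0.66 [0.4873 0.0851 0.0409]
nozzle_tip 0.68 [0.4083 0.2251 0.0394]
scraper 0.72 [0.6943 0.0136 0.0158]
gauge 0.86 [ 0.646  -0.1036  0.0094]
```

```bash
python3 -c "
from station import *
print(finish_job())"
```

```text
the job is handed in; nothing more can be done
None
```

I handed the job in at about 20 s: the extractor knob is at its full-speed stop, the low step was blown for over 3 s from about 5 cm without contact, and the duster is back in its rest as it lay before with nothing else moved.

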